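# Lock the change-parts tray and show the film-reel hub to the inspection camera

### The job

Swing the tray's keeper bar shut over the spare cup ring until it clicks home in its detent. Then lift the blue film-reel hub out of its pocket and finish holding it still in the air in front of the inspection camera: right side up, its flat underside squarely facing the lens, its centre on the lens axis 12 cm out from the glass. Do not let go of it at the end, keep it off the camera, and leave the ring, jug, bottle and shaker where they are.

Things in the scene. Friction and masses are not known exactly. Their poses are not given: they have to be found in the camera images.
- tray: White plastic tray, 160 (x) by 310 (y) by 14 mm high, fixed to the bench. Origin under its centre, z up. Two round pockets 5 mm deep (floor 9 mm above the bench): the hub's, 130 mm across, centred at x 0, y -75 mm; the ring's, 104 mm across, centred at x 0, y +75 mm. The keeper bar's hinge stands at x +60, y 0 mm.
- keeper (a joint): Keeper bar angle, rad. 0 = shut on its end stop, over the centre of the ring's pocket; grows as it opens, anticlockwise from above, to 1.45. From about 1.1 it lies over the hub's flange and blocks it. Stays where it is left (about 1 N at the knob moves it). A sprung ball resists with up to about 6 N at the knob between 0.09 and 0.05, then the bar clicks home; shut means below 0.03.
- keeper_pin (a point): Centre of the top of the orange upright knob near the free end of the keeper bar, 150 mm from the hinge axis, 78 mm above the bench. The knob is a plain round post 14 mm in diameter, standing on the bar (bar's top 32 mm above the bench). The bar is flat steel, 180 mm long, 18 mm wide, 8 mm thick, its underside 24 mm above the bench.
- keeper_hinge (a point): Point on the keeper bar's vertical hinge axis, 24 mm above the bench.
- hub: Blue four-lobed film-reel hub, loose, 220 g or so, lying in its pocket. Origin: centre of its flat underside; z is its axis, up. Flange 124 mm across the lobes, 8 mm thick, with dark rubber discs in the lobes; a collar 40 mm across reaches 13 mm above the underside; then a plain round steel spindle 28 mm in diameter rises to 55 mm above the underside: grip it there.
- ring: Spare aluminium cup ring, loose, 100 mm outside, 80 mm inside, 12 mm high, lying in the other pocket. Origin: centre of its underside. Leave alone.
- camera: Inspection camera, fixed to the bench: black box 100 by 100 by 35 mm with a grey neck carrying a tilted white ring lamp 76 mm across. Origin: under the centre of the box. Front is -x. It is at most 110 mm high.
- lens: The camera's round lens head. Origin: centre of the front of the glass, straight above the centre of the box, 90 mm above the bench. z is the lens axis, pointing out of the glass: upward, leaning 25 degrees from the vertical towards the camera's front (-x of camera).
- focus (a point): The point in the air on the lens axis 120 mm out from the glass, where the centre of the hub's underside must be (199 mm above the bench).
- jug: Clear plastic measuring jug with a handle, 90 mm across, 115 mm high, standing. Origin under its centre. Leave alone.
- syrup: Amber syrup bottle with a white cap, 60 mm across, 170 mm high, standing. Origin under its centre. Leave alone.
- shaker: Open steel shaker tin, 84 mm across, 130 mm high, standing. Origin under its centre. Leave alone.
There are look-alikes about, which are no part of the job. What is shaped like the hub but purple is not meant.

How it is judged:
By the outcome, as a careful person would: the job done as asked, in the order asked, and still so for the second after the job is handed in, while the arm keeps its last pose, push and grip.
It also fails if it takes over 61 s, if anything falls off the work surface, if the arm or the gripper's body presses on something with over 40 N, if the wrist force passes 120 N, or if a joint passes its speed limit or range.

### The arm

A 6-joint arm with a two-finger parallel gripper is mounted at the origin on the work surface. World frame = base frame: x ahead of the robot, y to its left, z up, the work surface at z = 0. Lengths are in m, angles in degrees, forces in N, time in s.
With the tool pointing down it reaches from about 0.35 to 0.875 m from the base axis. Payload 4.2 kg.
Tool frame: the origin (TCP) lies between the finger pads; the fingertips stand 25 mm ahead of it and the grasp point (between the pads) lies 6 mm ahead of it; z points along the fingers, y is the direction in which the jaws open and shut (so a half turn about z gives the same grasp; the last joint's range is limited). The gripper opens to 87 mm and grips with 3 to 60 N. Pads are 19 mm wide; open, the fingers measure 117 mm over their backs; the gripper's body (75 mm by 190 mm) begins 51 mm behind the grasp point.
Start: joints at [-50.73, 22.042, 0.453, 0, -68.411, -14.817], TCP at [0.259, -0.569, 0.248] pointing down, gripper open.
Joint ranges: [-179.83, 179.83], [-69.29, 118.12], [-61.27, 80.66], [-181.25, 117.63], [-171.15, -9.14], [-177.46, 177.46]. Speed limits (degrees/s): [159.86, 159.86, 180, 180, 180, 180].

### API

Orientations are given as a 3x3 rotation matrix whose columns are the frame's x, y, z axes.
In Python, from workcell import status, optics, order gives the robot as it stands.
- The arm moves only by the tool carry_out, never from a script. Its argument "targets" is text: rows parted by semicolons, each of 4 numbers parted by spaces: the shift along the tool's x, y, z in m, then the turn about the tool's z in rad. A call has 1 to 12 rows; each row is the pose to reach, as a shift and turn from the pose measured when the call began, along the tool's axes at that moment; what a row does not reach only later rows make up. A row lasts 1/10 s, in which the tool goes at most 50 mm and 8.59 degrees, less where a joint would pass 70% of its speed; a pose out of reach is approached as far as the arm can. A call with a gripper value outside its range is refused whole. "grip" is the opening, from 0 (shut) to 1 (fully open), set as the call begins (left out, the last holds). The fingers move at their own pace and stop on an object; "newtons" is the grip in N (left out, the last holds). Time passes only in rows, so rows that repeat a pose let the fingers close. It gives the time, the measured TCP pose, the force and the opening at its end, in the units of the state.
- status.state(): the state, without advancing time (a new reading comes with each control period).
- optics.grab_frame(name): name is "side" or "top"; returns the picture (480x640x3 uint8, red, green, blue); there is no depth.
- optics.camera_info(name): a dict with "fx", "fy", "cx", "cy" (pixels), "k1" (the pictures are not rectified: a ray, as slopes to the right and down, at radius r is drawn at 1 + k1 r^2 times it, then the intrinsics apply), "pose" (4x4, takes a point from camera to world coordinates). Camera axes: x right, y up, looking along -z (the intrinsics and any distortion apply to the point x, -y, -z); pixel columns grow to the right and rows downward; lengths in m; the calibration is good to about 2 mm. A picture is of the moment at which its call begins. camera_info takes no time and is no camera call.
- order.sign_off(): hands the job in, once; it reports no verdict.
The state is a dict: "time": time; "joint_pos": joint angles; "joint_velocities": joint speeds; "effort": joint torques, N m; "ee_pos": TCP position; "tcp_rot": TCP orientation; "contact_force": force on the tool from outside, world axes, zero at the start; "ft_torque": the same for the moment, N m; "width": opening from 0.0 (shut) to 1.0 (fully open).
Only numpy, scipy, OpenCV 4.12 (cv2) and the standard library are available. Lean on these libraries where they do the work, as an engineer would, in place of code of your own. Each camera call takes 0.05 s, during which the arm holds its last target. There are 200 camera calls.

## Working session

There is one attempt and no reset: what is moved stays moved. The work goes in short steps, Python scripts to look and compute and a tool call to move; the robot and the scene stay as the last step left them, time stands still between calls to the robot, and variables do not carry over. Pictures are saved under pics/ and viewed, about 8 in all and at most 12, crops included, and the job is handed in when it is done.

Besides the shell and the picture viewer there is one more tool, called after "Call:" as name(argument=value, ...) on one line, values as JSON. carry_out: Moves the arm, as the interface text tells. Its arguments: {"type":"object","properties":{"targets":{"type":"string"},"grip":{"type":"number"},"newtons":{"type":"number"}},"required":["targets"]}

```bash
mkdir -p pics; cat > h.py <<'E'
import numpy as np, cv2
from workcell import status, optics, order
def info(n):
    c=optics.camera_info(n); return c,np.array(c["pose"])
def ray(n,u,v):
    c,P=info(n)
    d=np.array([(u-c["cx"])/c["fx"],(v-c["cy"])/c["fy"]]); s=d.copy()
    for _ in range(30): s=d/(1+c["k1"]*(s@s))
    w=P[:3,:3]@np.array([s[0],-s[1],-1]); return P[:3,3],w/np.linalg.norm(w)
def onz(n,u,v,z):
    o,d=ray(n,u,v); return o+d*(z-o[2])/d[2]
def proj(n,p):
    c,P=info(n); q=P[:3,:3].T@(np.array(p)-P[:3,3]); s=np.array([q[0],-q[1]])/-q[2]
    s=s*(1+c["k1"]*(s@s)); return np.array([c["fx"]*s[0]+c["cx"],c["fy"]*s[1]+c["cy"]])
def tri(a,b):
    (o1,d1),(o2,d2)=ray(*a),ray(*b)
    t=np.linalg.lstsq(np.c_[d1,-d2],o2-o1,rcond=None)[0]
    p,q=o1+d1*t[0],o2+d2*t[1]; return (p+q)/2,np.linalg.norm(p-q)
def save(n,f):
    im=optics.grab_frame(n)[:,:,::-1].copy(); cv2.imwrite(f,im); return im
E
python3 - <<'E'
from h import *
a=save("top","pics/top0.png");b=save("side","pics/side0.png")
np.set_printoptions(precision=3,suppress=True)
for n in("top","side"):print(info(n))
s=status.state();print(s["time"],s["ee_pos"],s["tcp_rot"])
E
```

```text
({'fx': 490.6965186687418, 'fy': 490.6965186687418, 'cx': 316.7081030767623, 'cy': 238.37944382399746, 'k1': -0.1349817200463729, 'pose': array([[ 0.028,  0.983, -0.182,  0.421],
       [-1.   ,  0.028, -0.   , -0.048],
       [ 0.005,  0.182,  0.983,  1.275],
       [ 0.   ,  0.   ,  0.   ,  1.   ]])}, array([[ 0.028,  0.983, -0.182,  0.421],
       [-1.   ,  0.028, -0.   , -0.048],
       [ 0.005,  0.182,  0.983,  1.275],
       [ 0.   ,  0.   ,  0.   ,  1.   ]]))
({'fx': 607.0809586707311, 'fy': 607.0809586707311, 'cx': 323.6774899597921, 'cy': 245.85350167049245, 'k1': 0.04287273738066731, 'pose': array([[-0.728,  0.361, -0.582, -0.218],
       [-0.685, -0.405,  0.606,  0.856],
       [-0.017,  0.84 ,  0.542,  0.92 ],
       [ 0.   ,  0.   ,  0.   ,  1.   ]])}, array([[-0.728,  0.361, -0.582, -0.218],
       [-0.685, -0.405,  0.606,  0.856],
       [-0.017,  0.84 ,  0.542,  0.92 ],
       [ 0.   ,  0.   ,  0.   ,  1.   ]]))
0.1 [ 0.259 -0.568  0.247] [[-0.91  -0.414 -0.001]
 [-0.414  0.91   0.002]
 [ 0.     0.002 -1.   ]]
```

View pics/top0.png

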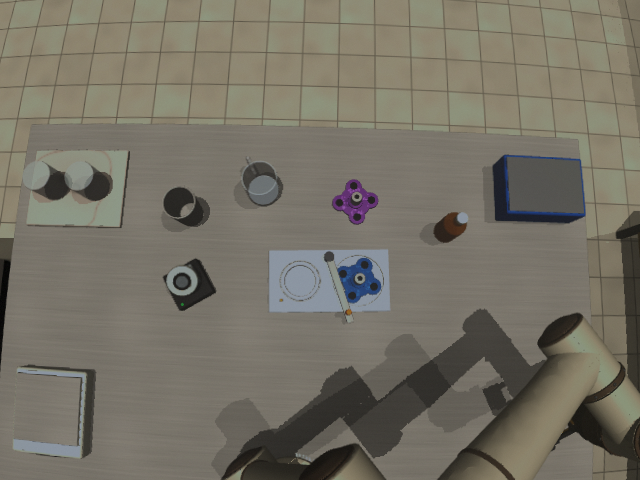

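View pics/side0.png

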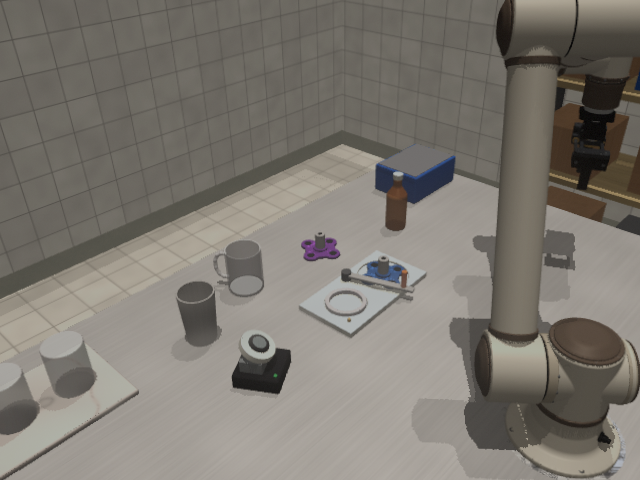

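Top view: tray at (330,281) with the keeper bar from its hinge (329,257) to the orange knob (348,313), lying partly over the blue hub (360,279). The purple look-alike is at (356,200), the camera at (188,284), the shaker at (183,205), the jug at (260,183) and the bottle at (451,226). The side view agrees: blue hub at (384,270), purple at (320,246), camera at (262,360). The hub meant is the blue one in the tray pocket. I'll measure next and confirm in one crop.

```bash
cat > m.py <<'E'
from h import *
np.set_printoptions(precision=4,suppress=True)
a=cv2.imread("pics/top0.png");b=cv2.imread("pics/side0.png")
def blobs(im,lo,hi,box,amin=6):
    x0,y0,x1,y1=box; h=cv2.cvtColor(im[y0:y1,x0:x1],cv2.COLOR_BGR2HSV)
    m=cv2.inRange(h,lo,hi); n,l,s,c=cv2.connectedComponentsWithStats(m)
    return [(c[i]+[x0,y0],s[i][:5]+[x0,y0,0,0,0]) for i in range(1,n) if s[i][4]>=amin]
print("orange top",blobs(a,(5,130,90),(18,255,255),(260,240,400,330),3))
print("orange side",blobs(b,(3,100,60),(18,255,255),(290,250,440,340),3))
print("blue top",blobs(a,(105,120,60),(125,255,255),(260,240,400,330)))
# tray corners top
h=cv2.cvtColor(a,cv2.COLOR_BGR2HSV); m=np.zeros(h.shape[:2],np.uint8)
m[240:325,255:405]=cv2.inRange(a,(165,165,165),(255,255,255))[240:325,255:405]
n,l,s,c=cv2.connectedComponentsWithStats(m);i=1+s[1:,4].argmax()
r=cv2.minAreaRect(cv2.findContours((l==i).astype(np.uint8),0,2)[0][0]);
P=np.array([onz("top",u,v,.014)for u,v in cv2.boxPoints(r)]);print("tray",r,P,P.mean(0),np.linalg.norm(P-np.roll(P,1,0),axis=1))
# lamp ring: white near camera
for nm,im,bx in(("top",a,(150,250,225,320)),("side",b,(225,320,300,400))):
    print(nm,"white",blobs(im,(0,0,150),(180,60,255),bx,40));print(nm,"green",blobs(im,(50,120,60),(85,255,255),bx,2)); print(nm,"black",blobs(im,(0,0,0),(180,255,45),bx,80))
A=cv2.resize(a[235:330,150:400],None,fx=3.2,fy=3.2,interpolation=2);B=cv2.resize(b[240:400,220:440],None,fx=3.2,fy=3.2,interpolation=2)
o=np.zeros((304+290,800,3),np.uint8)
o[:304,:800]=A
o[304:,:400]=cv2.resize(b[320:400,225:335],(400,290),interpolation=2);o[304:,400:]=cv2.resize(b[245:335,300:424],(400,290),interpolation=2)
cv2.imwrite("pics/crop1.png",o)
E
python3 m.py
```

```text
orange top [(array([348.4545, 311.8182]), array([346, 310,   6,   5,  22]))]
orange side [(array([404.0741, 272.7037]), array([402, 270,   5,   7,  27]))]
blue top [(array([358.6338, 280.1917]), array([338, 258,  43,  45, 871]))]Traceback (most recent call last):
  File "m.py", line 14, in <module>
    n,l,s,c=cv2.connectedComponentsWithStats(m);i=1+s[1:,4].argmax()
                                                    ~~~~~~~~~~~~~~^^
ValueError: attempt to get argmax of an empty sequence
```

```bash
sed -i 's/inRange(a,(165,165,165)/inRange(a,(140,130,125)/; s/(0,0,150),(180,60,255)/(0,0,135),(180,50,255)/' m.py; python3 - <<'E'
import cv2
a=cv2.imread("pics/top0.png");b=cv2.imread("pics/side0.png")
print(a[305,320],a[255,290],a[330,330],a[282,172],a[282,240],b[345,245])
E
python3 m.py
```

```text
[160 148 139] [161 150 140] [110 119 124] [122 125 117] [108 117 122] [171 177 174]
orange top [(array([348.4545, 311.8182]), array([346, 310,   6,   5,  22]))]
orange side [(array([404.0741, 272.7037]), array([402, 270,   5,   7,  27]))]
blue top [(array([358.6338, 280.1917]), array([338, 258,  43,  45, 871]))]
tray ((328.76513671875, 280.50885009765625), (61.75455856323242, 120.23224639892578), 89.30972290039062) [[ 0.6192  0.0771  0.014 ]
 [ 0.632  -0.2365  0.014 ]
 [ 0.4717 -0.2391  0.014 ]
 [ 0.4597  0.0682  0.014 ]] [ 0.5457 -0.0826  0.014 ] [0.1597 0.3138 0.1603 0.3076]
top white [(array([181.2938, 280.0162]), array([167, 267,  30,  28, 371]))]
top green [(array([182., 304.]), array([181, 303,   3,   3,   9]))]
top black [(array([195.9448, 287.7343]), array([171, 259,  45,  51, 779])), (array([181.6571, 280.8   ]), array([173, 273,  18,  17, 105]))]
side white [(array([262.5465, 354.2384]), array([ 225,  320,   75,   80, 3691]))]
side green [(array([274.875, 375.125]), array([274, 374,   3,   3,   8]))]
side black [(array([263.2809, 376.2318]), array([ 232,  353,   59,   40, 1221]))]
```

View pics/crop1.png

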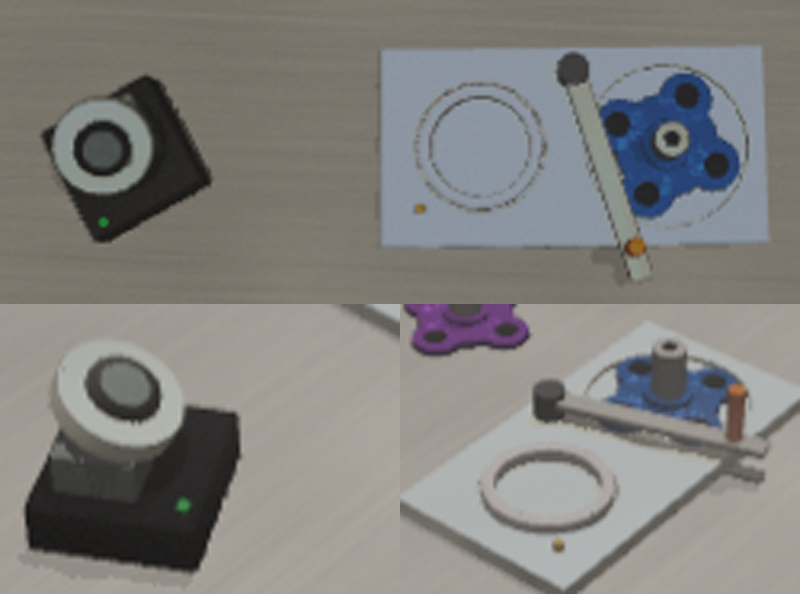

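The crop confirms the blue hub in the tray: its spindle is at top px (360,278) and side px (383,259), and the bar rests over its flange. The purple look-alike lies outside the tray. The camera lamp is tilted, with the neck behind and to image-left of it in the side view. Next I'll triangulate.

```bash
cat > m2.py <<'E'
from h import *
np.set_printoptions(precision=4,suppress=True)
T=lambda x,y:("top",150+x/3.2,235+y/3.2)
SR=lambda x,y:("side",300+(x-400)/3.226,245+(y-304)/3.222)
SL=lambda x,y:("side",225+x/3.636,320+(y-304)/3.625)
for k,p,q,z in(("spindle",T(672,139),SR(668,347),.064),("knob",T(636,244),SR(737,388),.078),("hinge",T(572,68),SR(549,384),.04),("lens",T(102,150),SL(123,384),.09),("led",T(103,222),SL(183,505),.035)):
    print(k,*tri(p,q),"top@z",onz(*p,z),"side@z",onz(*q,z))
C=[onz(*T(*p),.035) for p in((150,77),(210,182),(100,242))]
print("box corners",np.array(C),[np.linalg.norm(C[i]-C[i+1]) for i in(0,1)],"centre",(C[0]+C[2])/2)
C=[onz(*SL(*p),.035) for p in((239,410),(203,541),(28,508))]
print("box side",np.array(C),[np.linalg.norm(C[i]-C[i+1]) for i in(0,1)],"centre",(C[0]+C[2])/2)
# lamp ellipses
a=cv2.imread("pics/top0.png");b=cv2.imread("pics/side0.png")
for n,im,bx,th in(("top",a,(160,258,205,302),85),("side",b,(236,328,280,372),110)):
    x0,y0,x1,y1=bx; g=im[y0:y1,x0:x1]; g=cv2.cvtColor(g,cv2.COLOR_BGR2HSV)
    print(n,"lamp center px val", g[(y1-y0)//2].tolist()[::6])
T0=[onz(*T(*p),.014)[:2] for p in((381,49),(762,46),(768,241),(381,246))];print("tray",np.array(T0),np.mean(T0,0))
E
python3 m2.py
```

```text
spindle [ 0.5482 -0.1576  0.0648] 0.002032372261130608 top@z [ 0.5475 -0.1582  0.064 ] side@z [ 0.5498 -0.1579  0.064 ]
knob [ 0.4649 -0.1311  0.0791] 0.0012288792922619813 top@z [ 0.4654 -0.1308  0.078 ] side@z [ 0.4653 -0.1328  0.078 ]
hinge [ 0.604  -0.0798  0.0442] 0.00040202093213432855 top@z [ 0.6044 -0.08    0.04  ] side@z [ 0.6081 -0.0842  0.04  ]
lens [0.5235 0.2781 0.0906] 0.0012875054472163095 top@z [0.5231 0.2778 0.09  ] side@z [0.5246 0.278  0.09  ]
led [0.4704 0.2869 0.0396] 7.465537048859351e-05 top@z [0.4706 0.2882 0.035 ] side@z [0.474  0.2839 0.035 ]
box corners [[0.5878 0.258  0.035 ]
 [0.5054 0.2042 0.035 ]
 [0.4548 0.2895 0.035 ]] [np.float64(0.09841882398842006), np.float64(0.0992089074951573)] centre [0.5213 0.2738 0.035 ]
box side [[0.5063 0.2092 0.035 ]
 [0.4459 0.2951 0.035 ]
 [0.5363 0.3433 0.035 ]] [np.float64(0.1050149077156037), np.float64(0.10243486643247916)] centre [0.5213 0.2762 0.035 ]
top lamp center px val [[20, 32, 120], [75, 11, 91], [80, 15, 149], [84, 16, 82], [90, 16, 81], [30, 30, 42], [73, 16, 148], [15, 27, 38]]
side lamp center px val [[19, 18, 157], [21, 27, 123], [50, 9, 179], [22, 26, 109], [15, 22, 47], [23, 19, 53], [45, 11, 180], [0, 11, 48]]
tray [[ 0.6194  0.075 ]
 [ 0.6308 -0.2355]
 [ 0.4727 -0.2411]
 [ 0.4603  0.0681]] [ 0.5458 -0.0833]
```

Call:
carry_out(targets="-0.368 0.312 0.09 0.08; -0.368 0.312 0.09 0.08; -0.368 0.312 0.09 0.08; -0.368 0.312 0.09 0.08; -0.368 0.312 0.09 0.08; -0.368 0.312 0.09 0.08; -0.368 0.312 0.09 0.08; -0.368 0.312 0.09 0.08; -0.368 0.312 0.09 0.08; -0.368 0.312 0.09 0.08; -0.368 0.312 0.09 0.08; -0.368 0.312 0.09 0.08", grip=0.6, newtons=30)

```text
time: 1.3
ee_pos: [0.4643, -0.1312, 0.1567]
tcp_rot: [[-0.94, -0.342, -0.002], [-0.342, 0.94, 0.002], [0.002, 0.002, -1.0]]
contact_force: [0.3, -0.7, -0.5]
width: 0.599
```

Call:
carry_out(targets="0 0 0.045 0; 0 0 0.09 0; 0 0 0.09 0; 0 0 0.09 0")

```text
time: 1.7
ee_pos: [0.4639, -0.1322, 0.0671]
tcp_rot: [[-0.94, -0.341, -0.004], [-0.341, 0.94, 0.001], [0.003, 0.002, -1.0]]
contact_force: [-0.2, -0.0, 0.6]
width: 0.598
```

```bash
python3 - <<'E'
from h import *
np.set_printoptions(precision=4,suppress=True)
a=cv2.imread("pics/top0.png");b=cv2.imread("pics/side0.png")
t=save("top","pics/t1.png");s=save("side","pics/s1.png")
o=np.zeros((600,800,3),np.uint8)
o[:300,:400]=cv2.resize(t[240:330,280:400],(400,300),interpolation=2);o[:300,400:]=cv2.resize(s[210:330,300:460],(400,300),interpolation=2)
# dark inner lens disc (glass bezel boundary) and lamp ring outline: high-threshold contours
for n,im,c,q in(("top",a,(182,281),(0,300)),("side",b,(258.8,342.1),(400,300))):
    k=8; r=24; x0,y0=int(c[0])-r,int(c[1])-r
    z=cv2.resize(im[y0:y0+2*r,x0:x0+2*r],None,fx=k,fy=k,interpolation=cv2.INTER_CUBIC)
    g=cv2.cvtColor(z,cv2.COLOR_BGR2GRAY)
    m=(g<(75 if n=="top" else 100)).astype(np.uint8)
    cs,h=cv2.findContours(m,cv2.RETR_CCOMP,cv2.CHAIN_APPROX_NONE)
    ctr=((c[0]-x0)*k,(c[1]-y0)*k)
    for cc in cs:
        if len(cc)>60 and cv2.pointPolygonTest(cc.astype(np.float32),ctr,False)>0:
            (ex,ey),(d1,d2),an=cv2.fitEllipse(cc); print(n,"ellipse px",x0+ex/k-.5,y0+ey/k-.5,d1/k,d2/k,d1/d2,an)
            cv2.ellipse(z,((ex,ey),(d1,d2),an),(0,0,255),1)
    o[q[1]:q[1]+300,q[0]:q[0]+300]=cv2.resize(z,(300,300))
# predicted ratio of discs for each candidate front
L=np.array([.5235,.278,.09])
for ang in(211.8,301.8,31.8,121.8):
    f=np.radians(ang);u=np.array([np.sin(np.radians(25))*np.cos(f),np.sin(np.radians(25))*np.sin(f),np.cos(np.radians(25))])
    e1=np.cross(u,[0,0,1]);e1/=np.linalg.norm(e1);e2=np.cross(u,e1)
    for n in("top","side"):
        P=np.float32([proj(n,L+.02*(np.cos(w)*e1+np.sin(w)*e2)) for w in np.linspace(0,6.28,60)])
        e=cv2.fitEllipse(P);print(ang,n,e,e[1][0]/e[1][1])
cv2.imwrite("pics/c2.png",o)
E
```

```text
top ellipse px 181.50204849243164 280.9925994873047 17.0744686126709 17.91958236694336 0.9528385351306256 95.10205841064453
top ellipse px 181.2710666656494 281.35164070129395 10.026524543762207 11.113272666931152 0.9022116926544337 86.83611297607422
side ellipse px 258.51029777526855 343.10254096984863 16.354047775268555 21.469579696655273 0.7617311566567992 117.30934143066406
side ellipse px 258.8908004760742 341.5063247680664 10.572992324829102 14.159231185913086 0.7467207919698418 119.17537689208984
211.8 top ((181.8069305419922, 281.66339111328125), (15.761367797851562, 16.629053115844727), 91.3856430053711) 0.9478211229497846
211.8 side ((259.1593322753906, 342.3974609375), (14.302777290344238, 19.741662979125977), 117.73068237304688) 0.7244970854515856
301.8 top ((181.78538513183594, 281.7355651855469), (15.619415283203125, 16.57058334350586), 104.53701782226562) 0.9425989996498522
301.8 side ((259.1883239746094, 342.3611145019531), (6.067511081695557, 19.85077476501465), 92.06990051269531) 0.3056561345096235
31.8 top ((181.84815979003906, 281.7499084472656), (12.857295036315918, 16.622419357299805), 48.27204513549805) 0.7734911964346263
31.8 side ((259.2204895019531, 342.3897705078125), (9.702916145324707, 20.09360122680664), 56.1263313293457) 0.4828858717659908
121.8 top ((181.87326049804688, 281.68524169921875), (13.23997688293457, 16.389493942260742), 169.18238830566406) 0.8078331722491408
121.8 side ((259.21435546875, 342.3954162597656), (17.788908004760742, 20.059232711791992), 60.0677490234375) 0.8868189656279016
```

View pics/c2.png

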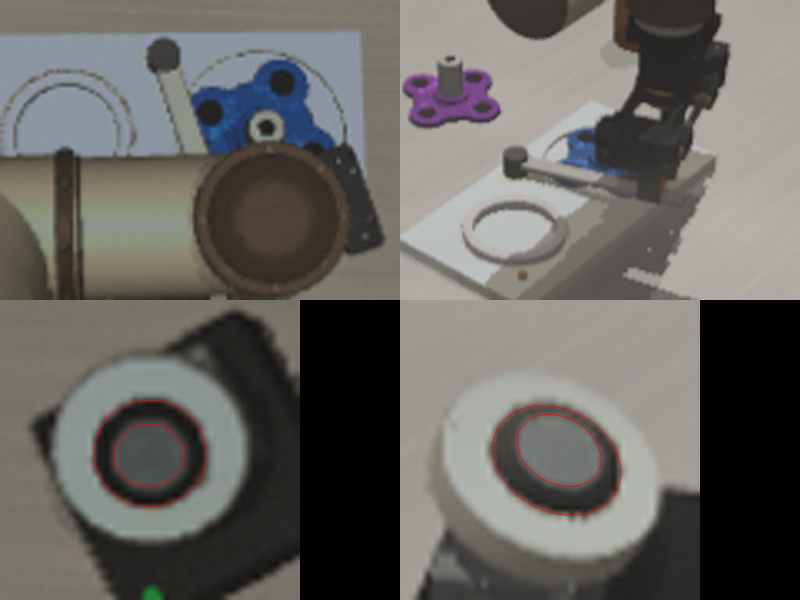

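The front lens ellipse matches a camera front at 211.8° (side view angle 117.3° measured, 117.7° predicted). The fingers now straddle the knob, so I close on it.

Call:
carry_out(targets="0 0 0 0; 0 0 0 0; 0 0 0 0; 0 0 0 0; 0 0 0 0", grip=0, newtons=25)

```text
time: 2.3
ee_pos: [0.4656, -0.1317, 0.0691]
tcp_rot: [[-0.94, -0.341, 0.002], [-0.341, 0.94, 0.001], [-0.003, 0.001, -1.0]]
contact_force: [0.2, 0.6, 0.2]
width: 0.234
```

Call:
carry_out(targets="0 0 0 0; 0 0 0 0; 0 0 0 0")

```text
time: 2.6
ee_pos: [0.4656, -0.1317, 0.069]
tcp_rot: [[-0.94, -0.342, 0.002], [-0.342, 0.94, 0.001], [-0.002, 0.001, -1.0]]
contact_force: [-0.2, -0.3, 0.7]
width: 0.153
```

```bash
cat > arc.py <<'E'
from h import *
import sys
np.set_printoptions(precision=4,suppress=True)
s=status.state();p=np.array(s["ee_pos"]);R=np.array(s["tcp_rot"]);H=np.array([.6057,-.081])
d=p[:2]-H;ph=np.degrees(np.arctan2(d[1],d[0]))%360;print(s["time"],p,s["width"],"r",np.linalg.norm(d),"phi",ph,"theta rad",np.radians(ph-130.9))
y0=np.degrees(np.arctan2(R[1,1],R[0,1]))
def row(phi,z=.067,turn=True):
    q=np.r_[H+.15*np.array([np.cos(np.radians(phi)),np.sin(np.radians(phi))]),z]
    w=R.T@(q-p); t=np.radians(y0-(phi-90)) if turn else 0
    return "%.3f %.3f %.3f %.2f"%(*w,t)
print("; ".join(row(f) for f in map(float,sys.argv[1:])))
E
python3 arc.py 193 187 181 175 169 163 157 151 145 139 139 139; python3 arc.py 136 133 131 129.5 128 128 128
```

```text
2.6 [ 0.4656 -0.1317  0.069 ] 0.1527749329513728 r 0.14901722575317794 phi 199.87387556091875 theta rad 1.2038212263988828
-0.000 0.018 0.002 0.12; -0.003 0.033 0.002 0.23; -0.007 0.049 0.002 0.33; -0.013 0.063 0.002 0.44; -0.020 0.077 0.002 0.54; -0.029 0.090 0.002 0.65; -0.039 0.102 0.002 0.75; -0.051 0.113 0.002 0.85; -0.063 0.123 0.002 0.96; -0.076 0.131 0.002 1.06; -0.076 0.131 0.002 1.06; -0.076 0.131 0.002 1.06
2.6 [ 0.4656 -0.1317  0.069 ] 0.1527749329513728 r 0.14901722575317794 phi 199.87387556091875 theta rad 1.2038212263988828
-0.083 0.135 0.002 1.12; -0.090 0.138 0.002 1.17; -0.095 0.140 0.002 1.20; -0.099 0.141 0.002 1.23; -0.103 0.142 0.002 1.26; -0.103 0.142 0.002 1.26; -0.103 0.142 0.002 1.26
```

Call:
carry_out(targets="0 0.018 0 0.12; -0.003 0.033 0 0.23; -0.007 0.049 0 0.33; -0.013 0.063 0 0.44; -0.02 0.077 0 0.54; -0.029 0.09 0 0.65; -0.039 0.102 0 0.75; -0.051 0.113 0 0.85; -0.063 0.123 0 0.96; -0.076 0.131 0 1.06; -0.076 0.131 0 1.06; -0.076 0.131 0 1.06")

```text
time: 3.8
ee_pos: [0.495, 0.0174, 0.0691]
tcp_rot: [[-0.758, 0.652, 0.007], [0.652, 0.758, 0.001], [-0.004, 0.005, -1.0]]
contact_force: [7.2, -5.5, -6.0]
width: 0.148
```

```bash
python3 arc.py 136 134 132 130 128 126 126 126; python3 -c "
from h import *
s=status.state();print(s['contact_force'],s['joint_pos'])"
```

```text
3.8 [0.495  0.0174 0.0691] 0.14788400102187105 r 0.14816925451849391 phi 138.36105777032972 theta rad 0.13022002377376043
0.002 0.006 0.002 0.06; 0.001 0.011 0.002 0.09; 0.001 0.017 0.002 0.13; -0.000 0.022 0.002 0.16; -0.001 0.027 0.002 0.20; -0.002 0.032 0.002 0.23; -0.002 0.032 0.002 0.23; -0.002 0.032 0.002 0.23
[ 7.16665445 -5.51702843 -5.9991392 ] [ 2.08828214e+01  2.18055706e+01 -3.07028514e+01  1.12128227e-01
 -3.71127723e+01 -1.51670518e+02]
```

Call:
carry_out(targets="0 0.006 0.001 0.03; 0 0.011 0.001 0.05; 0 0.017 0.001 0.08; -0.001 0.022 0.001 0.1; -0.002 0.025 0.001 0.1; -0.002 0.028 0.001 0.1; -0.002 0.028 0.001 0.1; -0.002 0.028 0.001 0.1")

```text
time: 4.6
ee_pos: [0.5087, 0.0314, 0.0684]
tcp_rot: [[-0.689, 0.725, -0.009], [0.725, 0.689, -0.008], [-0.0, -0.012, -1.0]]
contact_force: [-8.2, -18.5, 14.6]
width: 0.149
```

```bash
python3 arc.py 130
```

```text
4.6 [0.5087 0.0314 0.0684] 0.14917568558215605 r 0.1484586696883093 phi 130.79048091273717 theta rad -0.0019114686665155306
0.001 0.002 0.001 0.06
```

The bar is on its stop: angle about 0, resistance 19 N. I release and rise.

Call:
carry_out(targets="0 0 0 0; 0 0 0 0; 0 0 0 0; 0 0 0 0; 0 0 -0.04 0; 0 0 -0.08 0; 0 0 -0.1 0; 0 0 -0.1 0", grip=0.5)

```text
time: 5.4
ee_pos: [0.5119, 0.0335, 0.1718]
tcp_rot: [[-0.69, 0.724, -0.001], [0.724, 0.69, -0.006], [-0.004, -0.005, -1.0]]
contact_force: [0.9, 0.7, -0.2]
width: 0.501
```

```bash
python3 - <<'E'
from h import *
np.set_printoptions(precision=4,suppress=True)
s=status.state();p=np.array(s["ee_pos"]);R=np.array(s["tcp_rot"]);print(s["width"],p,R,s["joint_pos"])
t=save("top","pics/t2.png");b=save("side","pics/s2.png")
for n,im,bx in(("side",b,(290,250,440,340)),("top",t,(260,240,400,330))):
    x0,y0,x1,y1=bx;m=cv2.inRange(cv2.cvtColor(im[y0:y1,x0:x1],cv2.COLOR_BGR2HSV),(3,100,60),(18,255,255))
    k,l,st,c=cv2.connectedComponentsWithStats(m);print(n,[(c[i]+[x0,y0],st[i][4]) for i in range(1,k) if st[i][4]>4])
H=np.array([.6057,-.081]);q=np.r_[H+.149*np.array([np.cos(np.radians(130.9)),np.sin(np.radians(130.9))]),.078];print("expect",q,proj("side",q),proj("top",q))
o=np.zeros((300,800,3),np.uint8)
o[:300,:400]=cv2.resize(t[240:330,280:400],(400,300),interpolation=2);o[:300,400:]=cv2.resize(b[210:330,300:460],(400,300),interpolation=2);cv2.imwrite("pics/c3.png",o)
E
```

```text
0.5009180256761344 [0.5119 0.0335 0.1718] [[-0.6897  0.7241 -0.001 ]
 [ 0.7241  0.6897 -0.006 ]
 [-0.0037 -0.0049 -1.    ]] [  22.0619   15.3653  -21.4714    0.3699  -53.3455 -158.6787]
side [(array([345.2222, 294.5556]), np.int32(9))]
top []
expect [0.5081 0.0316 0.078 ] [345.4654 294.9078] [282.4476 291.7354]
```

View pics/c3.png

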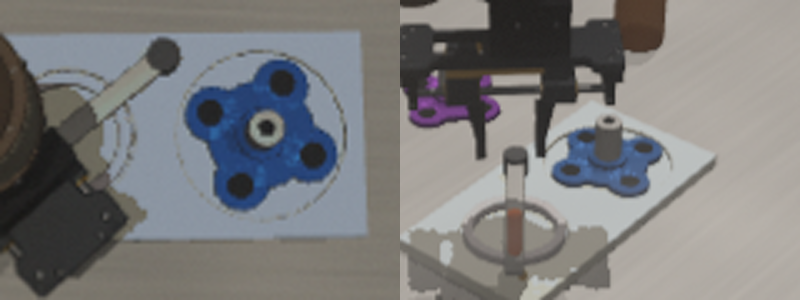

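The bar lies shut across the ring pocket: orange knob at side px (345,295), where (345.5,294.9) was expected for shut. The hub is free and unmoved at top px (360,278). Next I go above the spindle.

Call:
carry_out(targets="-0.164 -0.105 0.03 -1.36; -0.164 -0.105 0.03 -1.36; -0.164 -0.105 0.03 -1.36; -0.164 -0.105 0.03 -1.36; -0.164 -0.105 0.03 -1.36; -0.164 -0.105 0.03 -1.36; -0.164 -0.105 0.03 -1.36; -0.164 -0.105 0.03 -1.36; -0.164 -0.105 0.03 -1.36; -0.164 -0.105 0.03 -1.36; -0.164 -0.105 0.03 -1.36; -0.164 -0.105 0.03 -1.36", grip=0.7)

```text
time: 6.7
ee_pos: [0.5455, -0.1585, 0.138]
tcp_rot: [[-0.854, -0.521, -0.011], [-0.521, 0.854, -0.008], [0.014, -0.001, -1.0]]
contact_force: [0.3, -0.5, 1.0]
width: 0.694
```

```bash
cat > rel.py <<'E'
from h import *
import sys
np.set_printoptions(precision=4,suppress=True)
s=status.state();p=np.array(s["ee_pos"]);R=np.array(s["tcp_rot"])
print(s["time"],p,"z",R[:,2],"yang",np.degrees(np.arctan2(R[1,1],R[0,1])),"q",np.array(s["joint_pos"]),"F",np.array(s["contact_force"]),"w",s["width"])
for i in range(1,len(sys.argv)-2,3):
    print(R.T@(np.array(list(map(float,sys.argv[i:i+3])))-p))
E
python3 rel.py .5487 -.158 .051
```

```text
6.7 [ 0.5455 -0.1585  0.138 ] z [-0.0112 -0.0076 -0.9999] yang 121.37503389046496 q [  0.3562  22.6432 -16.0502   0.5465 -51.9536 -59.3206] F [ 0.3311 -0.4644  0.9814] w 0.6942221291041024
[-0.0042 -0.0012  0.087 ]
```

Call:
carry_out(targets="-0.004 -0.001 0.04 0; -0.004 -0.001 0.08 0; -0.004 -0.001 0.087 0; -0.004 -0.001 0.087 0; -0.004 -0.001 0.087 0")

```text
time: 7.2
ee_pos: [0.5497, -0.1581, 0.0524]
tcp_rot: [[-0.854, -0.521, -0.009], [-0.521, 0.854, -0.008], [0.012, -0.002, -1.0]]
contact_force: [-0.7, -0.3, 1.0]
width: 0.703
```

Call:
carry_out(targets="0 0 0 0; 0 0 0 0; 0 0 0 0; 0 0 0 0; 0 0 0 0; 0 0 0 0; 0 0 0 0", grip=0, newtons=40)

```text
time: 7.9
ee_pos: [0.5498, -0.1581, 0.0527]
tcp_rot: [[-0.854, -0.521, -0.009], [-0.521, 0.854, -0.008], [0.012, -0.003, -1.0]]
contact_force: [-0.4, 0.8, 2.4]
width: 0.307
```

```bash
python3 rel.py
```

```text
7.9 [ 0.5498 -0.1581  0.0527] z [-0.0086 -0.0083 -0.9999] yang 121.39743645643989 q [  0.4151  29.2159 -20.3037   0.7174 -40.978  -59.5622] F [-0.3963  0.7861  2.3704] w 0.30658050007082477
```

Call:
carry_out(targets="0 0 -0.02 0; 0 0 -0.05 0; 0 0 -0.08 0; 0 0 -0.12 0; 0 0 -0.16 0; 0 0 -0.2 0; 0 0 -0.2 0; 0 0 -0.2 0")

```text
time: 8.7
ee_pos: [0.5511, -0.1561, 0.2524]
tcp_rot: [[-0.854, -0.521, -0.008], [-0.521, 0.854, -0.007], [0.011, -0.002, -1.0]]
contact_force: [-0.6, -0.4, -2.0]
width: 0.318
```

```bash
python3 rel.py; python3 - <<'E'
from h import *
t=save("top","pics/t3.png");b=save("side","pics/s3.png")
o=np.zeros((300,800,3),np.uint8)
o[:300,:400]=cv2.resize(t[180:330,240:440],(400,300),interpolation=2);o[:300,400:]=cv2.resize(b[160:310,300:500],(400,300),interpolation=2);cv2.imwrite("pics/c4.png",o)
E
```

```text
8.7 [ 0.5511 -0.1561  0.2524] z [-0.0084 -0.007  -0.9999] yang 121.3689002767145 q [  0.5883  16.9395  -6.5722   0.43   -66.977  -59.3898] F [-0.6201 -0.4125 -1.9923] w 0.31776827684871406
```

View pics/c4.png

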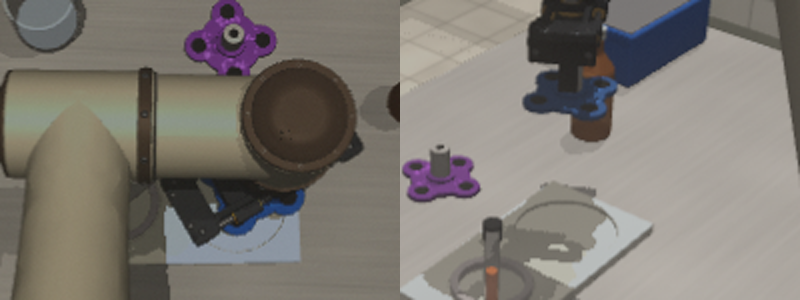

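The hub is lifted level out of the pocket (side crop at (570,95)), and the bar stays shut with the ring in place. The moves offer only shifts and a turn about the tool z, so the 25° tilt must come another way. I'll test what a beyond-reach target does to the tool's pitch, out in free space, in the lens-lean direction.

Call:
carry_out(targets="-0.03 0.02 -0.02 0; -0.07 0.046 -0.04 0; -0.11 0.073 -0.06 0; -0.15 0.1 -0.073 0; -0.19 0.126 -0.073 0; -0.23 0.153 -0.073 0; -0.27 0.18 -0.073 0; -0.31 0.206 -0.073 0; -0.35 0.232 -0.073 0; -0.39 0.259 -0.073 0; -0.41 0.272 -0.073 0; -0.41 0.272 -0.073 0")

```text
time: 10.0
ee_pos: [0.7596, 0.2943, 0.3094]
tcp_rot: [[-0.852, -0.524, -0.021], [-0.524, 0.852, -0.01], [0.024, 0.002, -1.0]]
contact_force: [-0.0, 0.4, -3.0]
width: 0.307
```

```bash
python3 rel.py .89 .345 .32
```

```text
10.0 [0.7596 0.2943 0.3094] z [-0.0215 -0.0103 -0.9997] yang 121.58434314786416 q [ 32.4322  42.8455  45.0787  -0.1613 -93.5901 -90.8543] F [-0.017   0.379  -3.0256] w 0.30700019599023115
[-0.1373 -0.0251 -0.0139]
```

Call:
carry_out(targets="-0.03 -0.005 -0.003 0; -0.06 -0.01 -0.005 0; -0.09 -0.015 -0.008 0; -0.12 -0.02 -0.01 0; -0.14 -0.025 -0.014 0; -0.14 -0.025 -0.014 0; -0.14 -0.025 -0.014 0")

```text
time: 10.7
ee_pos: [0.8463, 0.3278, 0.302]
tcp_rot: [[-0.852, -0.523, 0.019], [-0.523, 0.852, 0.003], [-0.017, -0.007, -1.0]]
contact_force: [-0.7, -0.1, -2.1]
width: 0.312
```

```bash
python3 rel.py .89 .345 .32
```

```text
10.7 [0.8463 0.3278 0.302 ] z [ 0.0187  0.003  -0.9998] yang 121.54175227007958 q [  31.4437   60.6168   80.6558    0.4376 -109.0358  -89.7519] F [-0.6933 -0.0796 -2.1387] w 0.31214768162722734
[-0.0466 -0.0083 -0.0171]
```

Call:
carry_out(targets="-0.05 0 0 0; -0.1 0 0 0; -0.15 0 0 0; -0.2 0 0 0; -0.25 0 0 0; -0.25 0 0 0; -0.25 0 0 0; -0.25 0 0 0")

```text
time: 11.5
ee_pos: [0.8694, 0.3717, 0.2384]
tcp_rot: [[-0.851, -0.523, 0.054], [-0.523, 0.852, 0.016], [-0.054, -0.015, -0.998]]
contact_force: [0.2, 0.3, -3.2]
width: 0.311
```

```bash
python3 rel.py .89 .345 .32
```

```text
11.5 [0.8694 0.3717 0.2384] z [ 0.0541  0.0156 -0.9984] yang 121.52571050877054 q [  33.162    64.7465   80.6032    0.9718 -102.7666  -91.3726] F [ 0.1875  0.317  -3.2244] w 0.3113881892159829
[-0.008  -0.0347 -0.0807]
```

It ratchets: at the joint 3 stop a beyond-reach pull tips the tool outward (−1.2° → +3.2°), and the next call keeps that tilt. I'll carry on with longer pulls, with some lift.

Call:
carry_out(targets="-0.1 0 -0.06 0; -0.2 0 -0.12 0; -0.3 0 -0.18 0; -0.4 0 -0.24 0; -0.5 0 -0.3 0; -0.5 0 -0.3 0; -0.5 0 -0.3 0; -0.5 0 -0.3 0; -0.5 0 -0.3 0; -0.5 0 -0.3 0")

```text
time: 12.5
ee_pos: [0.8406, 0.3984, 0.3001]
tcp_rot: [[-0.848, -0.522, 0.089], [-0.522, 0.852, 0.03], [-0.091, -0.021, -0.996]]
contact_force: [-0.0, -0.4, -2.2]
width: 0.31
```

```bash
python3 rel.py .89 .345 .32
```

```text
12.5 [0.8406 0.3984 0.3001] z [ 0.0889  0.0297 -0.9956] yang 121.49527271516374 q [  35.7329   60.9942   80.5966    1.6467 -104.4619  -93.6992] F [-0.0155 -0.3622 -2.1544] w 0.3100565326253864
[-0.0158 -0.0717 -0.017 ]
```

Call:
carry_out(targets="-0.5 0 -0.2 0; -0.5 0 -0.2 0; -0.5 0 -0.2 0; -0.5 0 -0.2 0")

```text
time: 12.9
ee_pos: [0.8394, 0.4164, 0.3097]
tcp_rot: [[-0.844, -0.522, 0.123], [-0.521, 0.853, 0.044], [-0.128, -0.027, -0.991]]
contact_force: [0.1, -0.2, -2.5]
width: 0.31
```

Call:
carry_out(targets="-0.5 0 -0.2 0; -0.5 0 -0.2 0; -0.5 0 -0.2 0; -0.5 0 -0.2 0")

```text
time: 13.3
ee_pos: [0.8373, 0.4311, 0.3241]
tcp_rot: [[-0.838, -0.521, 0.158], [-0.519, 0.853, 0.06], [-0.166, -0.032, -0.986]]
contact_force: [0.2, -0.3, -4.1]
width: 0.316
```

```bash
python3 rel.py .89 .345 .32
```

```text
13.3 [0.8373 0.4311 0.3241] z [ 0.1584  0.0602 -0.9855] yang 121.44800912732856 q [  37.8641   59.8451   80.6071    2.9067 -101.4125  -95.4552] F [ 0.1575 -0.2679 -4.1108] w 0.315887888745784
[ 0.0011 -0.1008  0.0072]
```

Call:
carry_out(targets="-0.4 0.3 -0.1 0; -0.4 0.3 -0.1 0; -0.4 0.3 -0.1 0; -0.4 0.3 -0.1 0")

```text
time: 13.7
ee_pos: [0.7919, 0.5309, 0.3198]
tcp_rot: [[-0.832, -0.522, 0.187], [-0.517, 0.852, 0.077], [-0.2, -0.032, -0.979]]
contact_force: [0.1, -0.6, -2.5]
width: 0.314
```

Call:
carry_out(targets="-0.5 -0.2 -0.2 0; -0.5 -0.2 -0.2 0; -0.5 -0.2 -0.2 0; -0.5 -0.2 -0.2 0")

```text
time: 14.1
ee_pos: [0.8256, 0.4763, 0.3452]
tcp_rot: [[-0.826, -0.519, 0.221], [-0.512, 0.854, 0.094], [-0.237, -0.036, -0.971]]
contact_force: [0.3, -0.3, -2.8]
width: 0.314
```

Call:
carry_out(targets="-0.15 0.5 -0.1 0; -0.15 0.5 -0.1 0; -0.15 0.5 -0.1 0; -0.15 0.5 -0.1 0; -0.15 0.5 -0.1 0; -0.15 0.5 -0.1 0")

```text
time: 14.7
ee_pos: [0.6688, 0.6776, 0.3558]
tcp_rot: [[-0.82, -0.52, 0.24], [-0.508, 0.854, 0.111], [-0.263, -0.031, -0.964]]
contact_force: [0.8, -0.6, -2.4]
width: 0.315
```

```bash
python3 rel.py
```

```text
14.7 [0.6688 0.6776 0.3558] z [ 0.2397  0.1114 -0.9644] yang 121.3234119181117 q [  57.3811   59.0605   80.6012    8.2459  -98.4341 -113.6736] F [ 0.8281 -0.5653 -2.4119] w 0.31480107411875363
```

Call:
carry_out(targets="-0.5 0.12 -0.1 0; -0.5 0.12 -0.1 0; -0.5 0.12 -0.1 0; -0.5 0.12 -0.1 0")

```text
time: 15.1
ee_pos: [0.6795, 0.6851, 0.3544]
tcp_rot: [[-0.812, -0.519, 0.268], [-0.502, 0.854, 0.136], [-0.299, -0.024, -0.954]]
contact_force: [-0.2, -0.1, -2.9]
width: 0.31
```

Call:
carry_out(targets="-0.5 0.12 -0.1 0; -0.5 0.12 -0.1 0; -0.5 0.12 -0.1 0; -0.5 0.12 -0.1 0")

```text
time: 15.5
ee_pos: [0.6851, 0.6932, 0.3593]
tcp_rot: [[-0.801, -0.521, 0.295], [-0.495, 0.854, 0.161], [-0.336, -0.017, -0.942]]
contact_force: [-0.1, 0.8, -2.2]
width: 0.309
```

```bash
python3 rel.py
```

```text
15.5 [0.6851 0.6932 0.3593] z [ 0.2949  0.1609 -0.9419] yang 121.3781335996705 q [  57.367    59.4236   80.5969    9.3192  -93.7551 -113.7799] F [-0.0841  0.7695 -2.2486] w 0.30943986768238263
```

Call:
carry_out(targets="-0.5 0.12 -0.1 0; -0.5 0.12 -0.1 0; -0.5 0.12 -0.1 0; -0.5 0.12 -0.1 0")

```text
time: 15.9
ee_pos: [0.6888, 0.6996, 0.3698]
tcp_rot: [[-0.789, -0.523, 0.322], [-0.489, 0.852, 0.187], [-0.372, -0.01, -0.928]]
contact_force: [0.2, 0.3, -1.9]
width: 0.313
```

Call:
carry_out(targets="-0.5 0.12 -0.1 0; -0.5 0.12 -0.1 0; -0.5 0.12 -0.1 0; -0.5 0.12 -0.1 0")

```text
time: 16.3
ee_pos: [0.6908, 0.7043, 0.385]
tcp_rot: [[-0.776, -0.525, 0.349], [-0.481, 0.851, 0.212], [-0.409, -0.003, -0.913]]
contact_force: [-0.4, -0.3, -2.5]
width: 0.309
```

```bash
python3 rel.py
```

```text
16.3 [0.6908 0.7043 0.385 ] z [ 0.3494  0.2122 -0.9126] yang 121.7000382236 q [  57.7475   58.4742   80.6092   10.5013  -90.2816 -113.9218] F [-0.3808 -0.3262 -2.49  ] w 0.3093826825692343
```

Tool axis is now tilted 24.1° towards azimuth 31.3° (wanted 25° towards 31.8°). Now I move to a stand-off on the lens axis.

```bash
python3 rel.py .4265 .2178 .335 .4647 .2415 .2386
```

```text
16.3 [0.6908 0.7043 0.385 ] z [ 0.3494  0.2122 -0.9126] yang 121.7000382236 q [  57.7475   58.4742   80.6092   10.5013  -90.2816 -113.9218] F [-0.3808 -0.3262 -2.49  ] w 0.3093826825692343
[ 0.4594 -0.2748 -0.1499]
[ 0.4577 -0.2744 -0.0436]
```

Call:
carry_out(targets="0.03 -0.018 -0.01 0; 0.07 -0.042 -0.023 0; 0.11 -0.066 -0.036 0; 0.15 -0.09 -0.049 0; 0.19 -0.114 -0.062 0; 0.23 -0.138 -0.075 0; 0.27 -0.162 -0.088 0; 0.31 -0.186 -0.101 0; 0.35 -0.21 -0.114 0; 0.39 -0.234 -0.127 0; 0.43 -0.258 -0.14 0; 0.459 -0.275 -0.15 0")

```text
time: 17.5
ee_pos: [0.4402, 0.2425, 0.3381]
tcp_rot: [[-0.775, -0.526, 0.35], [-0.481, 0.851, 0.213], [-0.41, -0.003, -0.912]]
contact_force: [0.1, -0.8, -1.3]
width: 0.314
```

Call:
carry_out(targets="0 0 0 0; 0 0 0 0")

```text
time: 17.7
ee_pos: [0.4397, 0.2414, 0.3397]
tcp_rot: [[-0.774, -0.525, 0.353], [-0.479, 0.851, 0.215], [-0.413, -0.002, -0.911]]
contact_force: [0.4, 0.3, -1.6]
width: 0.312
```

```bash
python3 rel.py .4647 .2415 .2386
```

```text
17.7 [0.4397 0.2414 0.3397] z [ 0.3526  0.2153 -0.9107] yang 121.68511169357028 q [  51.9165   -5.1949  -27.0654   11.6626  -45.7064 -116.7101] F [ 0.3502  0.2518 -1.5788] w 0.3117670577555686
[ 0.0224 -0.0128  0.1009]
```

Call:
carry_out(targets="0.022 -0.013 0.02 0; 0.022 -0.013 0.045 0; 0.022 -0.013 0.07 0; 0.022 -0.013 0.09 0; 0.022 -0.013 0.101 0; 0.022 -0.013 0.101 0; 0.022 -0.013 0.101 0; 0.022 -0.013 0.101 0")

```text
time: 18.5
ee_pos: [0.4656, 0.2423, 0.2398]
tcp_rot: [[-0.774, -0.526, 0.354], [-0.479, 0.851, 0.217], [-0.415, -0.002, -0.91]]
contact_force: [0.6, -0.3, -2.7]
width: 0.311
```

```bash
python3 rel.py .4647 .2415 .2386; python3 - <<'E'
from h import *
t=save("top","pics/t4.png");b=save("side","pics/s4.png")
np.set_printoptions(precision=1,suppress=True)
o=np.zeros((600,800,3),np.uint8)
o[:600,:400]=cv2.resize(t[230:350,150:230],(400,600),interpolation=2);o[:300,400:]=cv2.resize(b[260:380,200:360],(400,300),interpolation=2)
o[300:,400:]=cv2.resize(b[240:360,290:450],(400,300),interpolation=2);cv2.imwrite("pics/c5.png",o)
E
```

```text
18.5 [0.4656 0.2423 0.2398] z [ 0.3539  0.2168 -0.9098] yang 121.71462436747554 q [  48.6       2.2046  -35.9868   14.5641  -29.043  -118.1968] F [ 0.5957 -0.2553 -2.7448] w 0.3111309406823229
[ 0.0016 -0.0002  0.0006]
```

View pics/c5.png

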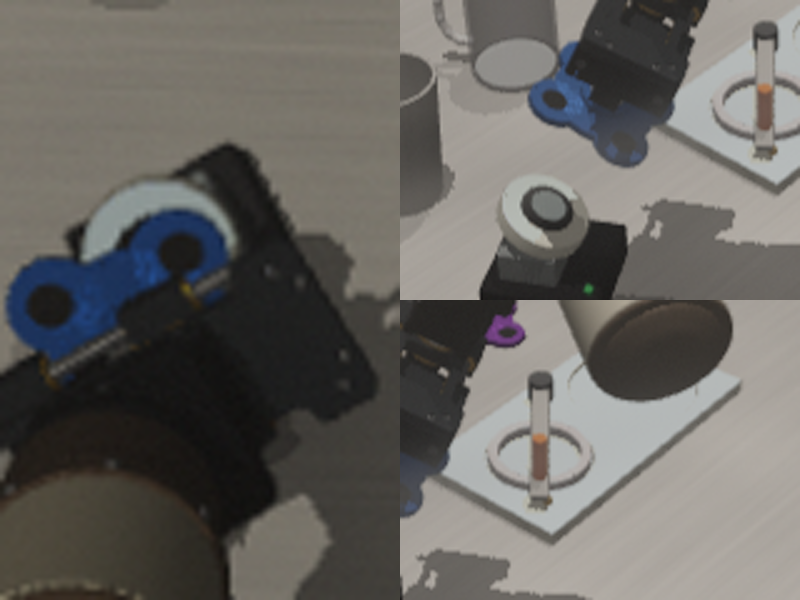

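```bash
python3 - <<'E'
from h import *
np.set_printoptions(precision=4,suppress=True)
t=cv2.imread("pics/t4.png");b=cv2.imread("pics/s4.png")
def dark(im,c,r=7,th=None):
    # centroid of the dark disc inside the blue lobe, 8x zoom
    x,y=int(c[0])-r,int(c[1])-r;z=cv2.resize(im[y:y+2*r,x:x+2*r],None,fx=8,fy=8,interpolation=2)
    s=z[:,:,0].astype(int)-z[:,:,2]; m=(s<(s.max()*.45)).astype(np.uint8)
    n,l,st,cc=cv2.connectedComponentsWithStats(m);k=l[r*8,r*8]
    return (x+cc[k][0]/8-.5,y+cc[k][1]/8-.5),st[k][2:]/8
T=[dark(t,c) for c in((186.4,280.6),(160,291))];S=[dark(b,c) for c in((261.6,300),(290.8,318))]
print(T,S)
L=np.array([.5235,.278,.0905]);f=np.radians(211.8);ax=np.array([np.sin(np.radians(25))*np.cos(f),np.sin(np.radians(25))*np.sin(f),np.cos(np.radians(25))])
R=np.array(status.state()["tcp_rot"]);p0=np.array(status.state()["ee_pos"])
for i in(0,1):
    for j in(0,1):
        p,g=tri(("top",*T[i][0]),("side",*S[j][0]));d=p-L;h=d@ax
        print(i,j,p,"gap",g,"along axis",h,"radius",np.linalg.norm(d-h*ax),"tool frame",R.T@(p-p0))
E
```

```text
[((np.float64(186.1745053726761), np.float64(281.2367601910285)), array([ 11.75 ,  11.   , 732.875])), ((np.float64(159.49419436495708), np.float64(290.59872331058773)), array([ 10.   ,   9.25 , 567.875]))] [((np.float64(261.1703784119107), np.float64(299.35542803970225)), array([ 10.375,   8.625, 503.75 ])), ((np.float64(289.5274605223955), np.float64(316.51456202204787)), array([  14.   ,   14.   , 1258.625]))]
0 0 [0.5246 0.25   0.1806] gap 0.01977692586862071 along axis 0.08749962000718071 radius 0.03527602453351168 tool frame [-0.0251 -0.0242  0.0765]
0 1 [0.5028 0.2375 0.15  ] gap 0.042537161409150204 along axis 0.07034285540124721 radius 0.025642877998078177 tool frame [ 0.0104 -0.0234  0.094 ]
1 0 [0.4908 0.2893 0.2234] gap 0.00026124313148382804 along axis 0.129650257815884 radius 0.04516866785210406 tool frame [-0.0355  0.0269  0.0341]
1 1 [0.469  0.2784 0.1968] gap 0.05944216191248705 along axis 0.11581105668568435 radius 0.029220914200891894 tool frame [-0.0024  0.0291  0.0483]
```

```bash
python3 - <<'E'
from h import *
np.set_printoptions(precision=4,suppress=True)
L=np.array([.5235,.278,.0905]);f=np.radians(211.8);ax=np.array([np.sin(np.radians(25))*np.cos(f),np.sin(np.radians(25))*np.sin(f),np.cos(np.radians(25))])
s=status.state();R=np.array(s["tcp_rot"]);e1=np.cross([0,0,1],ax);e1/=np.linalg.norm(e1);e2=np.cross(ax,e1)
def pl(n,u,v,h=.128):
    o,d=ray(n,u,v);p=o+d*((L+h*ax-o)@ax)/(d@ax);q=p-L;return np.array([q@e1,q@e2])
A=pl("side",261.2,299.4);A2=pl("top",159.5,290.6);B=pl("top",186.2,281.2);C=pl("side",290.5,317.5)
print(A,A2,B,C)
print("centre from B,C (opposite?)",(B+C)/2, "dist",np.linalg.norm(B-C),"A-B",np.linalg.norm(A-B),"A-C",np.linalg.norm(A-C))
print("tool tilt err deg",np.degrees(np.arccos(-R[:,2]@ax)))
E
python3 rel.py .4647 .2415 .2386
```

```text
[-0.025   0.0361] [-0.0272  0.0361] [0.0329 0.0248] [-0.0351 -0.0276]
centre from B,C (opposite?) [-0.0011 -0.0014] dist 0.08583075012597045 A-B 0.05894941027480935 A-C 0.06448789055448965
tool tilt err deg 0.50152229310417
18.6 [0.4654 0.242  0.2398] z [ 0.3538  0.2168 -0.9099] yang 121.70476154053756 q [  48.597     2.167   -36.0285   14.5563  -29.0396 -118.1997] F [ 0.635   0.4019 -3.1925] w 0.30923051552874625
[ 0.0013 -0.0001  0.0007]
```

The hub checks out: matched lobe discs give a centre within 2 mm of the lens axis and a tilt error of about 0.5°. Next I let it settle, check the keeper and the bystanders against the first pictures, then hand in.

Call:
carry_out(targets="0.001 0 0.001 0; 0.001 0 0.001 0; 0.001 0 0.001 0; 0.001 0 0.001 0; 0.001 0 0.001 0")

```text
time: 19.1
ee_pos: [0.465, 0.2417, 0.2385]
tcp_rot: [[-0.774, -0.526, 0.354], [-0.479, 0.851, 0.217], [-0.415, -0.002, -0.91]]
contact_force: [0.4, -0.5, -2.1]
width: 0.312
```

```bash
python3 rel.py .4647 .2415 .2386; python3 - <<'E'
from h import *
s0=cv2.imread("pics/side0.png");t0=cv2.imread("pics/top0.png");s=save("side","pics/s5.png");t=save("top","pics/t5.png")
m=cv2.inRange(cv2.cvtColor(s[250:340,290:440],cv2.COLOR_BGR2HSV),(3,100,60),(18,255,255));k,l,st,c=cv2.connectedComponentsWithStats(m);print([(c[i]+[290,250],st[i][4]) for i in range(1,k) if st[i][4]>4])
for n,a,b,B in(("shaker",t0,t,(160,180,215,230)),("jug",t0,t,(235,150,290,215)),("bottle",t0,t,(425,205,475,250)),("purple",t0,t,(328,175,382,228)),("shaker s",s0,s,(175,280,220,345)),("ring s",s0,s,(322,296,340,318))):
    x0,y0,x1,y1=B;print(n,"mean diff",cv2.absdiff(a[y0:y1,x0:x1],b[y0:y1,x0:x1]).mean())
print(status.state()["joint_velocities"])
E
```

```text
19.1 [0.465  0.2417 0.2385] z [ 0.3539  0.2169 -0.9098] yang 121.70754643776361 q [  48.6037    2.1915  -36.248    14.6808  -28.7963 -118.3418] F [ 0.4009 -0.5408 -2.0664] w 0.31190016428756584
[ 0.0003 -0.0001 -0.0002]
[(array([345.35294118, 295.17647059]), np.int32(17))]
shaker mean diff 2.1346666666666665
jug mean diff 2.5256876456876456
bottle mean diff 2.386222222222222
purple mean diff 2.6625902632191942
shaker s mean diff 4.051396011396012
ring s mean diff 3.372895622895623
[ 0.02232172  0.0300166  -0.04087463  0.0578609   0.01239364  0.03732226]
```

```bash
python3 -c "
from workcell import order
print(order.sign_off())"
```

```text
the job is handed in; nothing more can be done
None
```

The keeper bar is shut and the hub is held still in front of the camera, still gripped; I handed the job in at about 19 s of the 61 s allowed. The sign-off gives no verdict.

- **Keeper:** I swung the bar onto its end stop, where it resisted with about 19 N. The measured angle was about 0 rad, and the knob is still at its shut position in the last picture. I judged the click from that angle and force, as I had no direct sign of it.
- **Tilt:** The moves cannot tilt the tool. I got the 25° lean by pulling past the arm's reach in small steps, each of which tipped the tool about 2°.
- **Hub pose:** The tool axis ends about 0.5° off the lens axis. The lobe discs seen in the two views put the hub's centre about 2 mm off the lens axis and its underside about 120 to 122 mm from the glass.
- **Stillness:** The arm's joint speeds were near zero at hand-in.
- **Other objects:** The jug, bottle, shaker and purple look-alike look unchanged in the final pictures. I could only compare a small part of the ring, which also looks unmoved.

No check failed. Only one disc could be matched in both views, with a gap of 0.3 mm. The other two were each seen in a single view and placed assuming the hub's plane.

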